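# Clear the stand, dial the padlock open and hold it up by its shackle

### The job

Clear the wooden offcut off the plywood lock stand into the blue bin, then turn the padlock's black dial clockwise, click by click, until its white line clicks in at the green mark, and let go of it. Then pull the shackle fully open and lift the lock out of its pocket by it. Finish still holding the lock by its open shackle, steady, about 10 cm above the stand, and leave the other things on the bench alone.

Things in the scene. Friction and masses are not known exactly. Their poses are not given: they have to be found in the camera images.
- offcut: loose wooden offcut lying flat on the stand, 54 x 28 mm (x, y), 24 mm thick over x from -27 to +7 mm and stepped down to 12 mm thick over x from +7 to +27 mm; 10 to 50 g. Origin: centre of the underside, z up
- bin: blue open plastic bin, fixed, 150 x 150 mm outside, 70 mm high, walls and floor 4-5 mm thick. Origin: centre of its underside
- stand: fixed plywood board 150 x 220 mm (x, y), 20 mm thick, origin at the centre of its underside. At its y = -50 mm stands a low grey rim (14 mm high above the board, 6 mm thick) forming a pocket 95 x 49 mm inside in which the padlock stands; the rest of the board is a free deck where the offcut lies
- lock: loose padlock, 0.45 kg +-20 %, body 92 x 46 x 36 mm (x, y, z), in the stand's pocket with 1.5 mm play; origin: centre of its underside (20 mm above the bench at first); axes as the stand's. Grey half at -x: round neck, 44 mm diameter, up to z = 61 mm, dial on top, green tick (seen only) at the neck's -x side. Heavy steel half at +x: shackle; the centre of mass lies within 10 mm of it in x
- dial_grip (a point): on the axis of the round black knurled dial (40 mm diameter, grip it firmly, vertical axis, from 62 to 85 mm above the lock's underside), at half its height, 73.5 mm above the lock's underside, x = -22 mm of the lock. A white line runs from the dial's centre to its rim across the top and down the side
- dial_turn (a joint): dial angle on the lock, rad: 0 = white line at the green tick (lock's -x), growing anticlockwise from above. Starts 0.7 to 1.4 (2 to 4 clicks), range -0.5 to 1.75. A detent clicks every 20 deg (0.349 rad), one click exactly at 0; let go, it settles in the nearest click. Turns easily (under 0.15 N m). The shackle is free only within about 0.15 rad of 0; else the whole lock would lift
- shackle: U-shaped steel shackle of 8 mm round bar that rises out of the lock's top, its plane along the lock's x; origin on the lock's underside plane when shut, below the shackle's centre (lock x = +24 mm). Outer width 36 mm along x
- shackle_bar (a point): middle of the shackle's straight level top bar (its axis; bar 8 mm thick, level part 16 mm long along the lock's x), 56 mm above the lock's underside when shut, with 16 mm of free space under it; the lock's steel top (46 mm wide in y) lies 20 mm below this point
- shackle_slide (a joint): how far the shackle is pulled up out of the lock, m: 0 shut, 0.020 fully open (stop). With the dial at 0 it slides with about 1 to 2 N, less than the lock's weight, and stays where it is left
- speaker: bystander: orange radio speaker 75 x 120 x 100 mm with a handle to 122 mm; origin at the centre of its underside
- saucer: bystander: white ceramic saucer, 130 mm diameter, 18 mm high; origin at the centre of its underside
- clip: bystander: stainless spring clip 60 x 36 x 12 mm lying flat; origin at its centre underneath
- driver_case: bystander: red open hinged case of hex drivers, 110 x 170 x 28 mm, its lid upright at the far (+x) side to 113 mm; origin at the centre of its underside

How it is judged:
On the way, in this order (a step that is already met when the one before it is completed fails the run):
1. the offcut lies in the bin, let go (x of offcut in the frame of bin between -0.073 and 0.073 m and y of offcut in the frame of bin between -0.073 and 0.073 m and z of offcut in the frame of bin below 0.055 m and contact force between the fingers and offcut below 0.1 N and linear speed of offcut below 0.05 m/s), for 0.2 s.
2. the dial is clicked in at the open mark and let go, the lock still standing in its pocket (value of joint dial_turn between -0.15 and 0.15 rad and contact force between the fingers and lock below 0.1 N and z of lock in the frame of stand below 0.03 m), for 0.2 s.
3. the shackle is pulled up until open (value of joint shackle_slide above 0.016 m), for 0.1 s.
At the end, for the whole second after the job is handed in: Shackle out over 16 mm, dial within 0.15 rad of the mark, fingers on the shackle (over 1 N), the lock still (under 5 cm/s), off the stand, its underside 60 to 230 mm above the deck and within 130 mm of the stand's centre; the offcut in the bin (value of joint shackle_slide above 0.016 m and value of joint dial_turn between -0.15 and 0.15 rad and z of lock in the frame of stand between 0.08 and 0.25 m and horizontal distance between lock and stand below 0.13 m and contact force between the fingers and shackle above 1 N and contact force between lock and stand below 0.1 N and linear speed of lock below 0.05 m/s and x of offcut in the frame of bin between -0.073 and 0.073 m and y of offcut in the frame of bin between -0.073 and 0.073 m and z of offcut in the frame of bin below 0.055 m); the arm keeps its last pose, push and grip.
It fails at once if a bystander was shifted by more than 3 cm (distance of any of speaker, saucer, clip, driver_case from where it was at the start of the episode above 0.03 m).
It also fails if it takes over 58 s, if anything falls off the work surface, if the arm or the gripper's body presses on something with over 40 N, if the wrist force passes 120 N, or if a joint passes its speed limit or range.

### The arm

A 6-joint arm with a two-finger parallel gripper is mounted at the origin on the work surface. World frame = base frame: x ahead of the robot, y to its left, z up, the work surface at z = 0. Lengths are in m, angles in rad, forces in N, time in s.
With the tool pointing down it reaches from about 0.375 to 0.9 m from the base axis. Payload 3.1 kg.
Tool frame: the origin (TCP) lies on the centre line of the jaws, within the pads' length; the fingertips stand robot.tip_reach ahead of it and the grasp point (between the pads) is the TCP (robot.tip_reach is the distance from the TCP to the fingertips, in m); z points along the fingers, y is the direction in which the jaws open and shut (so a half turn about z gives the same grasp; the last joint's range is limited). The gripper opens to 87 mm and grips with 3 to 60 N. Pads are 19 mm wide; open, the fingers measure 117 mm over their backs; the gripper's body (75 mm by 190 mm) begins 51 mm behind the grasp point.
Start: joints at [1.103, 0.527, 1.433, -0, 1.181, -0.178], TCP at [0.179, 0.599, 0.242] pointing down, gripper open.
Joint ranges: [-3.08, 3.08], [-0.75, 2.2], [0.22, 2.44], [-1.43, 4.57], [0, 2.65], [-2.85, 2.85]. Speed limits (rad/s): [2.79, 2.79, 3.14, 3.14, 3.14, 3.14].

### API

Orientations are given as a unit quaternion [x, y, z, w].
In Python, from rig import telemetry, viewer, robot gives the robot as it stands. The module is installed in compiled form; this text tells all that it offers.
- The arm moves only by the tool step_arm, never from a script. Its argument "targets" is a list of rows, each an object of numbers: "dx", "dy", "dz": the shift along the tool's x, y, z in m; "rx", "ry", "rz": the turn, a rotation vector about the tool's x, y, z in degrees. In form: [{"dx": .., "dy": .., "dz": .., "rx": .., "ry": .., "rz": ..}, ...]. A call has exactly 5 rows; each row is the pose to reach, as a shift and turn from the pose measured when the call began, along the tool's axes at that moment; what a row does not reach only later rows make up. A row lasts 1/8 s, in which the tool goes at most 62.5 mm and 10.7 degrees, less where a joint would pass 70% of its speed; a pose out of reach is approached as far as the arm can. A call with a gripper value outside its range is refused whole. "gripper" is the opening, from 0 (shut) to 1 (fully open), set as the call begins (left out, the last holds). The fingers move at their own pace and stop on an object; "force" is the grip in N (left out, the last holds). Time passes only in rows, so rows that repeat a pose let the fingers close, or fill a call up. It gives the time, the measured TCP pose, the force and the opening at its end, in the units of the state.
- telemetry.get_obs(): the state, without advancing time (a new reading comes with each control period).
- viewer.camera(name): name is "scene" or "top" or "wrist"; returns a dict with "img" (420x560x3 uint8, blue, green, red), "depth" (420x560 float32, m along the optical axis (not along the pixel's ray), 0 where there is no reading), "K" (3x3 intrinsics, pixels), "R" (3x3) and "t" (3): a world point X has camera coordinates R X + t. Camera axes: x right, y down, z forward; pixel columns grow to the right and rows downward; lengths in m; the calibration is good to about 2 mm. The wrist camera is an equidistant fisheye: a pixel r from the principal point sees the ray r / f radians off the axis. A picture is of the moment at which its call begins.
- robot.hand_in(): hands the job in, once; it reports no verdict.
The state is a dict: "time": time; "q": joint angles; "joint_velocities": joint speeds; "joint_torque": joint torques, N m; "position": TCP position; "tool_rot": TCP orientation; "ft_force": force on the tool from outside, world axes, zero at the start; "moment": the same for the moment, N m; "grip_width": finger opening in m.
Only numpy, scipy, OpenCV 4.12 (cv2) and the standard library are available. Lean on these libraries where they do the work, as an engineer would, in place of code of your own. Each camera call takes 0.05 s, during which the arm holds its last target.

## Working session

There is one attempt and no reset: what is moved stays moved. The work goes in short steps, Python scripts to look and compute and a tool call to move; the robot and the scene stay as the last step left them, time stands still between calls to the robot, and variables do not carry over. Pictures are saved under pics/ and viewed, and the job is handed in when it is done.

Besides the shell and the picture viewer there is one more tool, called after ">>>" as name(argument=value, ...), one argument or row to a line, values as JSON. step_arm: Moves the arm, as the interface text tells. Its arguments: {"type":"object","properties":{"targets":{"type":"array"},"gripper":{"type":"number"},"force":{"type":"number"}},"required":["targets"]}

```bash
mkdir -p pics; ls
python3 - <<'E'
from rig import telemetry, viewer, robot
import cv2,numpy as np
o=telemetry.get_obs()
for k,v in o.items(): print(k,np.round(v,4))
print(robot.tip_reach)
for n in ["scene","top","wrist"]:
    c=viewer.camera(n); cv2.imwrite(f"pics/{n}0.png",c["img"]); np.savez(f"{n}0.npz",**c); print(n,c["K"].tolist(),np.round(c["R"],3).tolist(),c["t"])
E
```

```text
pics
time 0.0
q [ 1.1025  0.5285  1.4339  0.      1.1814 -0.1785]
joint_velocities [ 0.0004  0.0001 -0.0003 -0.0008 -0.0018 -0.0001]
joint_torque [ 0.00000e+00 -4.40032e+01 -1.76599e+01  6.32000e-02  5.81000e-02
 -1.00000e-04]
position [0.1782 0.5983 0.2406]
tool_rot [ 1.444e-01  9.895e-01 -1.000e-03 -3.000e-04]
ft_force [-0.5267 -0.1071  0.5508]
moment [-0.0284 -0.024   0.0151]
grip_width 0.0871
0.019
scene [[395.1076681339967, 0.0, 276.72500354493604], [0.0, 395.1076681339967, 206.84766182034377], [0.0, 0.0, 1.0]] [[-0.569, 0.822, -0.01], [0.517, 0.349, -0.782], [-0.639, -0.45, -0.624]] [ 0.31136417 -0.222822    1.66130647]
top [[427.87252552774993, 0.0, 278.5987685920054], [0.0, 427.87252552774993, 211.89800470876406], [0.0, 0.0, 1.0]] [[-0.022, -1.0, -0.012], [-0.997, 0.023, -0.074], [0.074, 0.01, -0.997]] [0.02689697 0.5923865  1.14006125]
wrist [[325.19226210127806, 0.0, 280.1077556638147], [0.0, 325.19226210127806, 210.81869803849565], [0.0, 0.0, 1.0]] [[0.285, 0.959, -0.002], [0.928, -0.275, 0.252], [0.241, -0.074, -0.968]] [-0.62407887 -0.03128433  0.39040967]
```

View pics/top0.png

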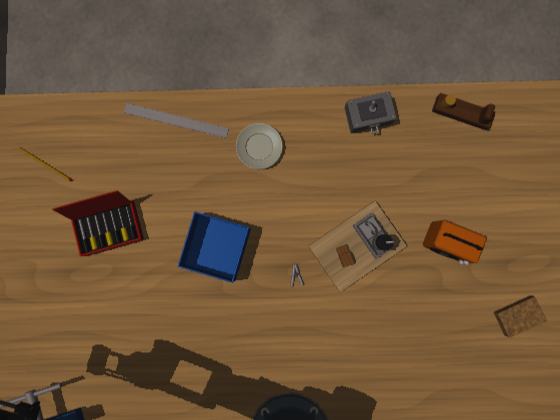

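View pics/scene0.png

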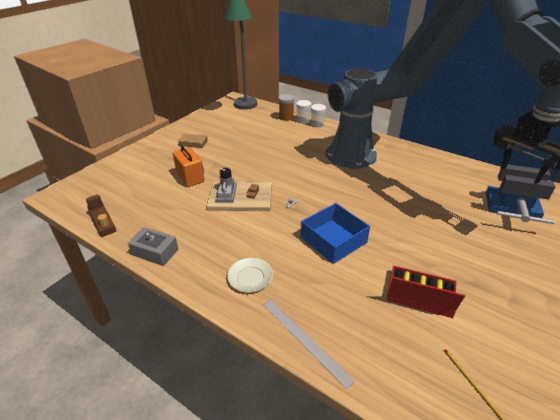

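View pics/wrist0.png

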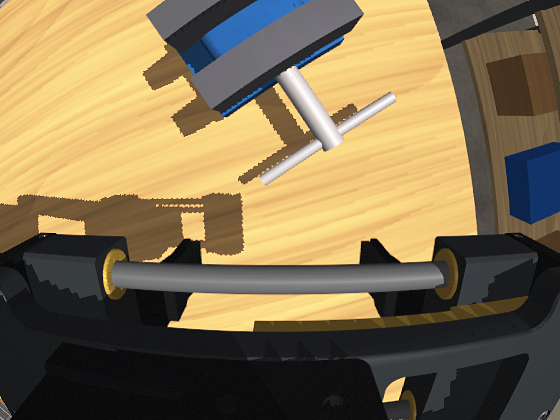

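The top view shows the stand at about (358,246) with the offcut at (346,256) and the lock at (376,236), the bin at (215,246), and the clip at (296,275) between them. The speaker at (456,242) sits beside the lock.

```bash
cat > h.py <<'E'
import numpy as np,cv2
def cloud(c):
    K,R,t=c["K"],c["R"],c["t"]; d=c["depth"]
    v,u=np.mgrid[:420,:560]
    P=np.stack([(u-K[0,2])/K[0,0]*d,(v-K[1,2])/K[1,1]*d,d],-1)
    W=(P-t)@R
    W[d==0]=np.nan
    return W
E
python3 - <<'E'
from h import *
c=dict(np.load("top0.npz")); W=cloud(c)
im=c["img"]
cv2.imwrite("pics/topcrop.png",cv2.resize(im[190:300,290:420],None,fx=6,fy=5.45,interpolation=cv2.INTER_CUBIC))
def rect(m,name):
    p=W[m][:,:2].astype(np.float32); 
    # image-space main component
    n,l,s,_=cv2.connectedComponentsWithStats(m.astype(np.uint8)); k=1+np.argmax(s[1:,4]); p=W[l==k]
    print(name,len(p),cv2.minAreaRect(p[:,:2].astype(np.float32)),np.nanmedian(p[:,2]),p[:,2].max())
z=W[...,2]
v,u=np.mgrid[:420,:560]
box=lambda a,b,c_,d:(u>a)&(u<b)&(v>c_)&(v<d)
print("table z",np.nanmedian(z[box(150,180,280,300)]))
rect(box(300,415,195,300)&(z>0.012)&(z<0.15),"stand")
rect(box(330,362,240,272)&(z>0.027)&(z<0.06),"offcut")
rect(box(330,362,240,272)&(z>0.039)&(z<0.06),"offcut hi")
rect(box(350,404,205,262)&(z>0.048)&(z<0.12),"lock body")
rect(box(350,415,205,262)&(z>0.092)&(z<0.15),"dial")
rect(box(170,260,205,290)&(z>0.055)&(z<0.1),"bin")
rect(box(280,310,258,292)&(z>0.006)&(z<0.1),"clip")
rect(box(415,495,210,275)&(z>0.05)&(z<0.2),"speaker")
rect(box(235,285,120,172)&(z>0.006)&(z<0.2),"saucer")
E
```

```text
table z -0.0004966849260332287
stand 4528 ((0.4977981150150299, -0.19682660698890686), (0.15040718019008636, 0.22037820518016815), 32.90713119506836) 0.02124904434038881 0.11100114367300326
offcut 233 ((0.4726909399032593, -0.1585877388715744), (0.05433937907218933, 0.028344227001070976), 18.858854293823242) 0.041981434073475765 0.04892677049810105
offcut hi 141 ((0.46307986974716187, -0.16187062859535217), (0.0340268537402153, 0.028344227001070976), 18.858856201171875) 0.04407042470899592 0.04892677049810105
lock body 663 ((0.524627149105072, -0.23864902555942535), (0.0926116481423378, 0.04644579812884331), 32.71481704711914) 0.06044915106392014 0.11100114367300326
dial 218 ((0.5064165592193604, -0.2497580647468567), (0.04033321142196655, 0.037539560347795486), 89.0885238647461) 0.1050540040226777 0.11100114367300326
bin 468 ((0.504173755645752, 0.18597939610481262), (0.1508697122335434, 0.15033064782619476), 72.5756607055664) 0.06872922094862066 0.07480134614991436
clip 94 ((0.4186067283153534, -0.02344655618071556), (0.05646998807787895, 0.03408614546060562), 18.936630249023438) 0.008806176639670326 0.015536399613714521
speaker 1696 ((0.5012269020080566, -0.4388086497783661), (0.12011416256427765, 0.08306808769702911), 65.57069396972656) 0.09966336371816883 0.12658134192088005
saucer 1250 ((0.7788897752761841, 0.0651334822177887), (0.125997856259346, 0.12712325155735016), 8.20895767211914) 0.012245975975815046 0.02512111157046425
```

View pics/topcrop.png

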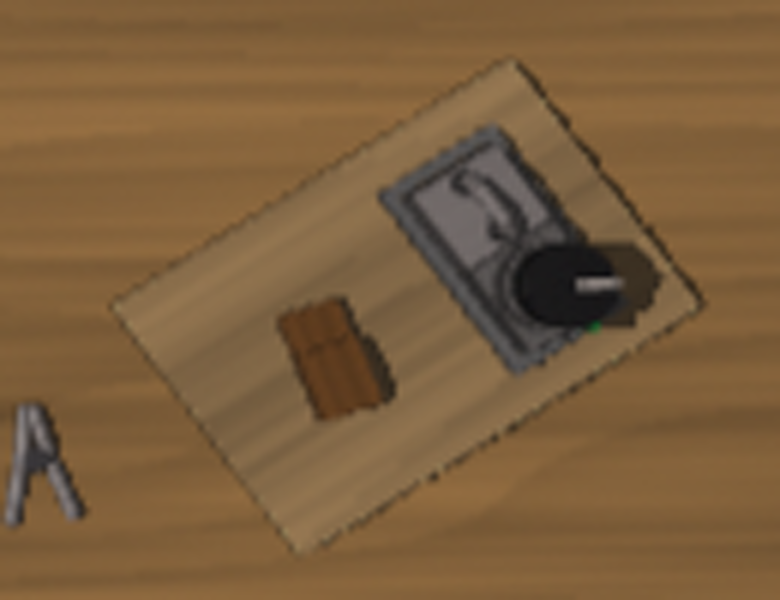

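Run:
```python
from h import *
c=dict(np.load("scene0.npz"))
cv2.imwrite("pics/scenecrop.png",cv2.resize(c["img"][60:240,440:560],None,fx=4.5,fy=3.3,interpolation=cv2.INTER_CUBIC))
W=cloud(c); z=W[...,2]
p=np.array([.178,.598]); d=np.array([0.285,0.959])
v,u=np.mgrid[:420,:560]
q=W[(u>440)&(z>0.15)&(z<0.7)&(np.linalg.norm(W[...,:2]-p,axis=-1)<.2)]
# tool axes
from scipy.spatial.transform import Rotation as Ro
R=Ro.from_quat([.1444,.9895,-.001,-.0003]).as_matrix(); print(R.round(3))
L=(q-[.178,.598,.2406])@R
for a in np.arange(-.3,.06,.03):
    s=L[(L[:,2]>a)&(L[:,2]<a+.03)]
    if len(s): print(round(a,2),len(s),s.min(0).round(3),s.max(0).round(3))
```

```text
[[-0.958  0.286 -0.001]
 [ 0.286  0.958 -0.002]
 [ 0.    -0.002 -1.   ]]
-0.3 620 [-0.067 -0.137 -0.3  ] [-0.031  0.015 -0.27 ]
-0.27 260 [-0.065 -0.07  -0.27 ] [-0.032  0.019 -0.24 ]
-0.24 241 [-0.037 -0.031 -0.24 ] [-0.011  0.024 -0.21 ]
-0.21 334 [-0.04  -0.034 -0.21 ] [-0.007  0.033 -0.18 ]
-0.18 395 [-0.041 -0.049 -0.18 ] [ 0.028  0.038 -0.15 ]
-0.15 294 [-0.042 -0.05  -0.15 ] [ 0.033  0.034 -0.12 ]
-0.12 648 [-0.044 -0.095 -0.12 ] [ 0.035  0.077 -0.09 ]
-0.09 735 [-0.044 -0.092 -0.09 ] [ 0.023  0.088 -0.06 ]
-0.06 128 [-0.043 -0.086 -0.06 ] [ 0.013  0.087 -0.03 ]
-0.03 130 [-0.016 -0.057 -0.03 ] [ 0.013  0.059 -0.   ]
-0.0 67 [-0.016 -0.052  0.   ] [0.01  0.053 0.02 ]
```

View pics/scenecrop.png

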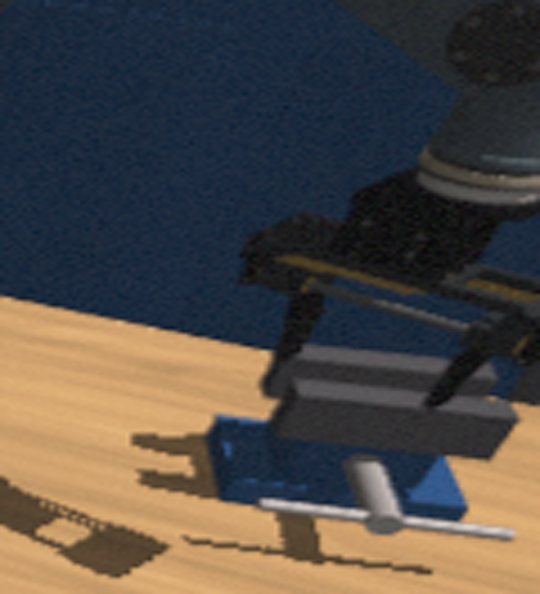

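```bash
cat >> h.py <<'E'
from scipy.spatial.transform import Rotation as Ro, Slerp
def plan(pos,yaw,step=.055,ang=9.5,maxn=5,obs=None):
    """rows from current pose to world pos with jaw yaw (deg), tool down"""
    from rig import telemetry
    o=obs or telemetry.get_obs()
    p=np.array(o["position"]);R=Ro.from_quat(o["tool_rot"])
    a=np.radians(yaw)
    T=Ro.from_matrix(np.array([[-np.sin(a),np.cos(a),0],[np.cos(a),np.sin(a),0],[0,0,-1]]))
    rv=(R.inv()*T).as_rotvec(degrees=True); d=R.inv().apply(np.array(pos)-p)
    n=int(max(1,np.ceil(max(np.linalg.norm(d)/step,np.linalg.norm(rv)/ang))))
    print("t",o["time"],"pos",p.round(4),"yaw",np.degrees(np.arctan2(R.as_matrix()[1,1],R.as_matrix()[0,1])).round(1),"q6",round(o["q"][5],2),"F",np.round(o["ft_force"],1),"w",round(o["grip_width"],4),"n",n)
    print(" total d",d.round(4),"rv",rv.round(1))
    for i in range(1,min(n,maxn)+1): print("  ",(d*i/n).round(3),(rv*i/n).round(1))
E
python3 -c "
from h import *
plan([.47,.12,.22],18.9,maxn=12)"
```

```text
t 0.15 pos [0.1783 0.5985 0.2407] yaw 73.4 q6 -0.18 F [0.2 0.1 0.8] w 0.0871 n 11
 total d [-0.4163 -0.3751  0.0213] rv [-0.1  0.  54.5]
   [-0.038 -0.034  0.002] [-0.  0.  5.]
   [-0.076 -0.068  0.004] [-0.   0.   9.9]
   [-0.114 -0.102  0.006] [-0.   0.  14.9]
   [-0.151 -0.136  0.008] [-0.   0.  19.8]
   [-0.189 -0.171  0.01 ] [-0.   0.  24.8]
   [-0.227 -0.205  0.012] [-0.1  0.  29.7]
   [-0.265 -0.239  0.014] [-0.1  0.  34.7]
   [-0.303 -0.273  0.015] [-0.1  0.  39.6]
   [-0.341 -0.307  0.017] [-0.1  0.  44.6]
   [-0.378 -0.341  0.019] [-0.1  0.  49.5]
   [-0.416 -0.375  0.021] [-0.1  0.  54.5]
```

>>> step_arm(
  targets=[
    {"dx":-0.038,"dy":-0.034,"dz":0.0,"rx":0,"ry":0,"rz":5},
    {"dx":-0.076,"dy":-0.068,"dz":0.0,"rx":0,"ry":0,"rz":10},
    {"dx":-0.114,"dy":-0.102,"dz":0.0,"rx":0,"ry":0,"rz":15},
    {"dx":-0.151,"dy":-0.136,"dz":0.0,"rx":0,"ry":0,"rz":20},
    {"dx":-0.19,"dy":-0.171,"dz":0.0,"rx":0,"ry":0,"rz":25},
  ],
  gripper=1,
  force=25,
)

```text
time: 0.78
position: [0.3121, 0.3789, 0.2409]
tool_rot: [0.356, 0.934, -0.001, -0.0]
ft_force: [0.3, 0.7, -0.1]
grip_width: 0.0868
```

```bash
python3 -c "
from h import *
plan([.47,.12,.22],18.9,maxn=12)"
```

```text
t 0.775 pos [0.3121 0.3789 0.2409] yaw 48.3 q6 -0.19 F [ 0.3  0.7 -0.1] w 0.0868 n 6
 total d [-0.2902 -0.088   0.0212] rv [-0.1  0.1 29.4]
   [-0.048 -0.015  0.004] [-0.   0.   4.9]
   [-0.097 -0.029  0.007] [-0.   0.   9.8]
   [-0.145 -0.044  0.011] [-0.   0.  14.7]
   [-0.193 -0.059  0.014] [-0.1  0.  19.6]
   [-0.242 -0.073  0.018] [-0.1  0.  24.5]
   [-0.29  -0.088  0.021] [-0.1  0.1 29.4]
```

>>> step_arm(
  targets=[
    {"dx":-0.055,"dy":-0.017,"dz":0.004,"rx":0,"ry":0,"rz":6},
    {"dx":-0.112,"dy":-0.034,"dz":0.008,"rx":0,"ry":0,"rz":12},
    {"dx":-0.17,"dy":-0.052,"dz":0.012,"rx":0,"ry":0,"rz":18},
    {"dx":-0.23,"dy":-0.07,"dz":0.016,"rx":0,"ry":0,"rz":24},
    {"dx":-0.29,"dy":-0.088,"dz":0.021,"rx":0,"ry":0,"rz":29.4},
  ],
)

```text
time: 1.4
position: [0.4704, 0.1188, 0.2202]
tool_rot: [0.583, 0.812, -0.001, 0.0]
ft_force: [0.1, 0.9, 0.5]
grip_width: 0.0867
```

```bash
python3 -c "
from h import *
plan([.4727,-.1586,.14],18.9,step=.06,maxn=12)"
```

```text
t 1.4 pos [0.4704 0.1188 0.2202] yaw 18.7 q6 -0.31 F [0.1 0.9 0.5] w 0.0867 n 5
 total d [-0.2635 -0.0866  0.0806] rv [-0.   0.1 -0.2]
   [-0.053 -0.017  0.016] [-0.  0. -0.]
   [-0.105 -0.035  0.032] [-0.   0.  -0.1]
   [-0.158 -0.052  0.048] [-0.   0.  -0.1]
   [-0.211 -0.069  0.064] [-0.   0.1 -0.2]
   [-0.263 -0.087  0.081] [-0.   0.1 -0.2]
```

>>> step_arm(
  targets=[
    {"dx":-0.053,"dy":-0.017,"dz":0.01,"rx":0,"ry":0,"rz":0},
    {"dx":-0.105,"dy":-0.035,"dz":0.03,"rx":0,"ry":0,"rz":0},
    {"dx":-0.158,"dy":-0.052,"dz":0.048,"rx":0,"ry":0,"rz":0},
    {"dx":-0.211,"dy":-0.07,"dz":0.064,"rx":0,"ry":0,"rz":0},
    {"dx":-0.2635,"dy":-0.0866,"dz":0.08,"rx":0,"ry":0,"rz":0},
  ],
)

```text
time: 2.02
position: [0.4725, -0.1605, 0.14]
tool_rot: [0.583, 0.812, -0.001, 0.0]
ft_force: [0.3, -0.2, -0.3]
grip_width: 0.0865
```

Run:
```python
from h import *
from rig import viewer
c=viewer.camera("wrist"); cv2.imwrite("pics/wrist1.png",c["img"])
# project offcut corners with fisheye
def proj(c,X):
    x=np.atleast_2d(X)@c["R"].T+c["t"]
    th=np.arctan2(np.hypot(x[:,0],x[:,1]),x[:,2]); ph=np.arctan2(x[:,1],x[:,0])
    return np.c_[c["K"][0,2]+c["K"][0,0]*th*np.cos(ph),c["K"][1,2]+c["K"][1,1]*th*np.sin(ph)]
a=np.radians(18.9);ex=np.array([np.cos(a),np.sin(a),0]);ey=np.array([-np.sin(a),np.cos(a),0])
o=np.array([.4727,-.1586,0])
P=[o+ex*x+ey*y+[0,0,z] for x,y,z in [(-.027,-.014,.044),(-.027,.014,.044),(.007,.014,.044),(.007,-.014,.044),(.027,.014,.032),(.027,-.014,.032)]]
im=c["img"].copy()
for q in proj(c,P): cv2.circle(im,tuple(q.round().astype(int)),2,(0,0,255),-1)
cv2.imwrite("pics/wrist1.png",im)
plan([.4727,-.1586,.042],18.9,step=.025,maxn=12)
```

```text
t 2.075 pos [ 0.4739 -0.1674  0.1386] yaw 18.5 q6 -0.88 F [ 0.8 -3.7 -1.2] w 0.0868 n 4
 total d [0.0094 0.0017 0.0966] rv [-0.   0.4 -0.4]
   [0.002 0.    0.024] [-0.   0.1 -0.1]
   [0.005 0.001 0.048] [-0.   0.2 -0.2]
   [0.007 0.001 0.072] [-0.   0.3 -0.3]
   [0.009 0.002 0.097] [-0.   0.4 -0.4]
```

View pics/wrist1.png

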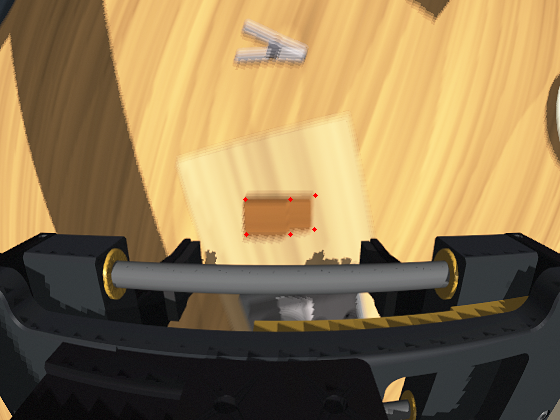

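The picture shows the offcut at (278,215), with the projected corners on it to within a few px of blur. The deck shows no obstacle between the fingers.

>>> step_arm(
  targets=[
    {"dx":0.008,"dy":0.0017,"dz":0.02,"rx":0,"ry":0.4,"rz":-0.4},
    {"dx":0.0094,"dy":0.0017,"dz":0.045,"rx":0,"ry":0.4,"rz":-0.4},
    {"dx":0.0094,"dy":0.0017,"dz":0.07,"rx":0,"ry":0.4,"rz":-0.4},
    {"dx":0.0094,"dy":0.0017,"dz":0.09,"rx":0,"ry":0.4,"rz":-0.4},
    {"dx":0.0094,"dy":0.0017,"dz":0.0965,"rx":0,"ry":0.4,"rz":-0.4},
  ],
)

```text
time: 2.7
position: [0.4722, -0.1581, 0.041]
tool_rot: [0.582, 0.813, -0.0, -0.001]
ft_force: [-0.0, 0.1, 0.1]
grip_width: 0.0872
```

Run:
```python
from h import *
plan([.4727,-.1586,.042],18.9,step=.025,maxn=12)
```

```text
t 2.7 pos [ 0.4722 -0.1581  0.041 ] yaw 18.9 q6 -0.88 F [-0.   0.1  0.1] w 0.0872 n 1
 total d [-0.0006  0.0003 -0.001 ] rv [-0.1 -0.1 -0. ]
   [-0.001  0.    -0.001] [-0.1 -0.1 -0. ]
```

Close on the ends.

>>> step_arm(
  targets=[
    {"dx":0,"dy":0,"dz":0},
    {"dx":0,"dy":0,"dz":0},
    {"dx":0,"dy":0,"dz":0},
    {"dx":0,"dy":0,"dz":0},
    {"dx":0,"dy":0,"dz":0},
  ],
  gripper=0,
  force=25,
)

```text
invalid input
```

>>> step_arm(
  targets=[
    {"dx":0,"dy":0,"dz":-0.01},
    {"dx":0,"dy":0,"dz":-0.03},
    {"dx":0,"dy":0,"dz":-0.06},
    {"dx":0,"dy":0,"dz":-0.09},
    {"dx":0,"dy":0,"dz":-0.11},
  ],
)

```text
invalid input
```

Run:
```python
from h import *
from rig import viewer
c=viewer.camera("wrist"); cv2.imwrite("pics/wrist2.png",c["img"])
plan([.504,.186,.15],18.9,step=.05,maxn=12)
```

```text
t 2.75 pos [ 0.4722 -0.1581  0.0409] yaw 18.9 q6 -0.88 F [-0.7  0.6  0.3] w 0.0873 n 8
 total d [ 0.3156  0.1412 -0.1086] rv [-0.1 -0.1 -0. ]
   [ 0.039  0.018 -0.014] [-0. -0. -0.]
   [ 0.079  0.035 -0.027] [-0. -0. -0.]
   [ 0.118  0.053 -0.041] [-0.  -0.1 -0. ]
   [ 0.158  0.071 -0.054] [-0.  -0.1 -0. ]
   [ 0.197  0.088 -0.068] [-0.1 -0.1 -0. ]
   [ 0.237  0.106 -0.081] [-0.1 -0.1 -0. ]
   [ 0.276  0.124 -0.095] [-0.1 -0.1 -0. ]
   [ 0.316  0.141 -0.109] [-0.1 -0.1 -0. ]
```

View pics/wrist2.png

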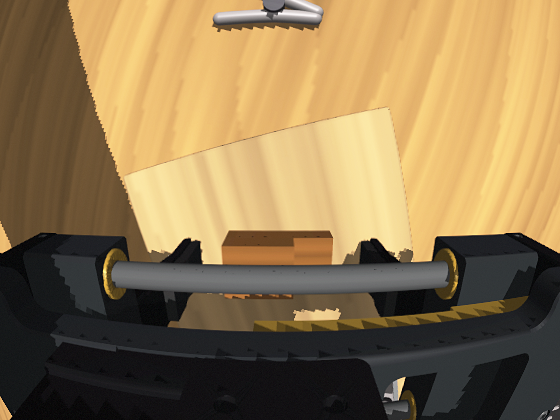

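All the row fields are required, so both calls were refused. The offcut sits at (278,250) between the fingers.

>>> step_arm(
  targets=[
    {"dx":0,"dy":0,"dz":0,"rx":0,"ry":0,"rz":0},
    {"dx":0,"dy":0,"dz":0,"rx":0,"ry":0,"rz":0},
    {"dx":0,"dy":0,"dz":0,"rx":0,"ry":0,"rz":0},
    {"dx":0,"dy":0,"dz":0,"rx":0,"ry":0,"rz":0},
    {"dx":0,"dy":0,"dz":0,"rx":0,"ry":0,"rz":0},
  ],
  gripper=0,
  force=25,
)

```text
time: 3.38
position: [0.4724, -0.1583, 0.0413]
tool_rot: [0.582, 0.813, 0.0, -0.001]
ft_force: [-0.7, -0.6, 2.9]
grip_width: 0.054
```

Width is 54.0 mm, which matches the offcut. Lifting.

>>> step_arm(
  targets=[
    {"dx":0,"dy":0,"dz":-0.01,"rx":0,"ry":0,"rz":0},
    {"dx":0,"dy":0,"dz":-0.03,"rx":0,"ry":0,"rz":0},
    {"dx":0,"dy":0,"dz":-0.06,"rx":0,"ry":0,"rz":0},
    {"dx":0.01,"dy":0.005,"dz":-0.09,"rx":0,"ry":0,"rz":0},
    {"dx":0.025,"dy":0.012,"dz":-0.11,"rx":0,"ry":0,"rz":0},
  ],
)

```text
time: 4.0
position: [0.4763, -0.1311, 0.1532]
tool_rot: [0.582, 0.813, 0.0, 0.0]
ft_force: [1.0, -0.0, -1.3]
grip_width: 0.0539
```

Run:
```python
from h import *
from rig import viewer
c=viewer.camera("wrist"); cv2.imwrite("pics/wrist3.png",c["img"])
plan([.504,.186,.15],18.9,step=.05,maxn=12)
```

```text
t 4.05 pos [ 0.4768 -0.1293  0.1549] yaw 18.9 q6 -0.82 F [-0.8  0.9  0.5] w 0.0535 n 7
 total d [0.2896 0.1278 0.0051] rv [ 0.1  0.  -0. ]
   [0.041 0.018 0.001] [ 0.  0. -0.]
   [0.083 0.037 0.001] [ 0.  0. -0.]
   [0.124 0.055 0.002] [ 0.1  0.  -0. ]
   [0.165 0.073 0.003] [ 0.1  0.  -0. ]
   [0.207 0.091 0.004] [ 0.1  0.  -0. ]
   [0.248 0.11  0.004] [ 0.1  0.  -0. ]
   [0.29  0.128 0.005] [ 0.1  0.  -0. ]
```

View pics/wrist3.png

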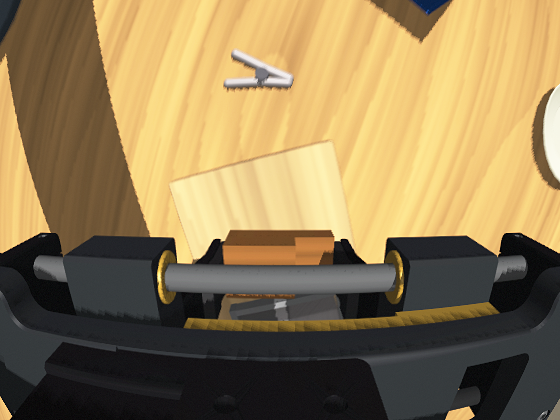

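The offcut is held level at (278,250), so I'm going to the bin.

>>> step_arm(
  targets=[
    {"dx":0.04,"dy":0.018,"dz":0.0,"rx":0,"ry":0,"rz":0},
    {"dx":0.09,"dy":0.04,"dz":0.0,"rx":0,"ry":0,"rz":0},
    {"dx":0.145,"dy":0.064,"dz":0.0,"rx":0,"ry":0,"rz":0},
    {"dx":0.2,"dy":0.088,"dz":0.0,"rx":0,"ry":0,"rz":0},
    {"dx":0.25,"dy":0.11,"dz":0.0,"rx":0,"ry":0,"rz":0},
  ],
)

```text
time: 4.68
position: [0.4998, 0.1446, 0.155]
tool_rot: [0.581, 0.814, 0.001, 0.001]
ft_force: [0.8, -0.8, -0.7]
grip_width: 0.0537
```

Run:
```python
from h import *
plan([.504,.186,.055],18.9,step=.03,maxn=12)
```

```text
t 4.675 pos [0.4998 0.1446 0.155 ] yaw 18.9 q6 -0.26 F [ 0.8 -0.8 -0.7] w 0.0537 n 4
 total d [0.0379 0.0172 0.1   ] rv [0.1 0.  0. ]
   [0.009 0.004 0.025] [0. 0. 0.]
   [0.019 0.009 0.05 ] [0.1 0.  0. ]
   [0.028 0.013 0.075] [0.1 0.  0. ]
   [0.038 0.017 0.1  ] [0.1 0.  0. ]
```

>>> step_arm(
  targets=[
    {"dx":0.028,"dy":0.012,"dz":0.01,"rx":0,"ry":0,"rz":0},
    {"dx":0.038,"dy":0.017,"dz":0.035,"rx":0,"ry":0,"rz":0},
    {"dx":0.038,"dy":0.017,"dz":0.065,"rx":0,"ry":0,"rz":0},
    {"dx":0.038,"dy":0.017,"dz":0.09,"rx":0,"ry":0,"rz":0},
    {"dx":0.038,"dy":0.017,"dz":0.1,"rx":0,"ry":0,"rz":0},
  ],
)

```text
time: 5.3
position: [0.5028, 0.1857, 0.0535]
tool_rot: [0.581, 0.814, -0.0, -0.0]
ft_force: [-0.3, -0.2, -0.1]
grip_width: 0.054
```

>>> step_arm(
  targets=[
    {"dx":0,"dy":0,"dz":0,"rx":0,"ry":0,"rz":0},
    {"dx":0,"dy":0,"dz":0,"rx":0,"ry":0,"rz":0},
    {"dx":0,"dy":0,"dz":0,"rx":0,"ry":0,"rz":0},
    {"dx":0,"dy":0,"dz":0,"rx":0,"ry":0,"rz":0},
    {"dx":0,"dy":0,"dz":0,"rx":0,"ry":0,"rz":0},
  ],
  gripper=0.85,
)

```text
time: 5.92
position: [0.503, 0.1858, 0.0539]
tool_rot: [0.581, 0.814, -0.0, 0.0]
ft_force: [0.3, -0.5, 0.3]
grip_width: 0.0737
```

>>> step_arm(
  targets=[
    {"dx":0,"dy":0,"dz":-0.015,"rx":0,"ry":0,"rz":0},
    {"dx":0,"dy":0,"dz":-0.045,"rx":0,"ry":0,"rz":0},
    {"dx":0,"dy":0,"dz":-0.085,"rx":0,"ry":0,"rz":0},
    {"dx":0,"dy":0,"dz":-0.12,"rx":0,"ry":0,"rz":0},
    {"dx":-0.02,"dy":-0.01,"dz":-0.14,"rx":0,"ry":0,"rz":0},
  ],
)

```text
time: 6.55
position: [0.501, 0.1644, 0.197]
tool_rot: [0.58, 0.814, 0.002, 0.002]
ft_force: [-0.1, -1.3, 0.1]
grip_width: 0.0743
```

Run:
```python
from h import *
from rig import viewer
c=viewer.camera("wrist"); cv2.imwrite("pics/wrist4.png",c["img"])
plan([.506,-.250,.18],2.9,step=.05,maxn=12)
```

```text
t 6.6 pos [0.5013 0.1619 0.1986] yaw 19.0 q6 -0.23 F [-1.3 -0.8  1.6] w 0.0739 n 9
 total d [-0.391  -0.1297  0.0192] rv [ 0.4  0.2 16.1]
   [-0.043 -0.014  0.002] [0.  0.  1.8]
   [-0.087 -0.029  0.004] [0.1 0.  3.6]
   [-0.13  -0.043  0.006] [0.1 0.1 5.4]
   [-0.174 -0.058  0.009] [0.2 0.1 7.1]
   [-0.217 -0.072  0.011] [0.2 0.1 8.9]
   [-0.261 -0.086  0.013] [ 0.2  0.1 10.7]
   [-0.304 -0.101  0.015] [ 0.3  0.1 12.5]
   [-0.348 -0.115  0.017] [ 0.3  0.1 14.3]
   [-0.391 -0.13   0.019] [ 0.4  0.2 16.1]
```

View pics/wrist4.png

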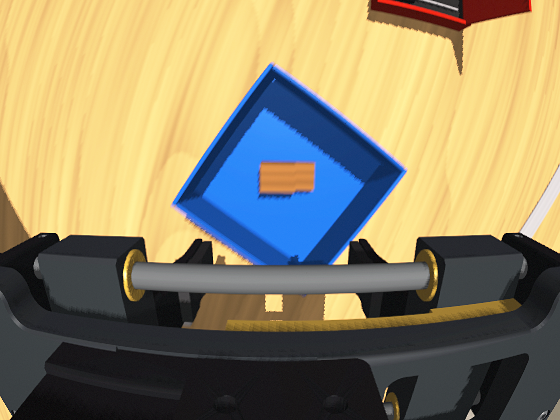

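The offcut lies flat in the middle of the bin at (287,178). Next is the dial.

>>> step_arm(
  targets=[
    {"dx":-0.045,"dy":-0.015,"dz":0.0,"rx":0,"ry":0,"rz":2},
    {"dx":-0.095,"dy":-0.03,"dz":0.0,"rx":0,"ry":0,"rz":5},
    {"dx":-0.15,"dy":-0.048,"dz":0.0,"rx":0,"ry":0,"rz":8},
    {"dx":-0.2,"dy":-0.066,"dz":0.005,"rx":0,"ry":0,"rz":11},
    {"dx":-0.25,"dy":-0.083,"dz":0.01,"rx":0,"ry":0,"rz":14},
  ],
)

```text
time: 7.22
position: [0.504, -0.1031, 0.1896]
tool_rot: [0.676, 0.736, 0.002, 0.003]
ft_force: [0.5, -0.3, -0.4]
grip_width: 0.0741
```

Run:
```python
from h import *
plan([.506,-.250,.17],2.9,step=.035,maxn=12)
```

```text
t 7.225 pos [ 0.504  -0.1031  0.1896] yaw 4.9 q6 -0.51 F [ 0.5 -0.3 -0.4] w 0.0741 n 5
 total d [-0.1465 -0.0106  0.0198] rv [0.4 0.1 2. ]
   [-0.029 -0.002  0.004] [0.1 0.  0.4]
   [-0.059 -0.004  0.008] [0.2 0.  0.8]
   [-0.088 -0.006  0.012] [0.3 0.1 1.2]
   [-0.117 -0.008  0.016] [0.3 0.1 1.6]
   [-0.146 -0.011  0.02 ] [0.4 0.1 2. ]
```

>>> step_arm(
  targets=[
    {"dx":-0.045,"dy":-0.003,"dz":0.004,"rx":0,"ry":0,"rz":1},
    {"dx":-0.09,"dy":-0.006,"dz":0.008,"rx":0.2,"ry":0,"rz":2},
    {"dx":-0.12,"dy":-0.009,"dz":0.012,"rx":0.4,"ry":0,"rz":2},
    {"dx":-0.138,"dy":-0.0106,"dz":0.018,"rx":0.4,"ry":0,"rz":2},
    {"dx":-0.1465,"dy":-0.0106,"dz":0.02,"rx":0.4,"ry":0,"rz":2},
  ],
  gripper=0.9,
)

```text
time: 7.85
position: [0.5057, -0.2502, 0.1695]
tool_rot: [0.69, 0.724, -0.0, 0.0]
ft_force: [0.1, 1.3, -0.4]
grip_width: 0.0785
```

```bash
cat >> h.py <<'E'
def proj(c,X):
    x=np.atleast_2d(X)@c["R"].T+c["t"]
    th=np.arctan2(np.hypot(x[:,0],x[:,1]),x[:,2]); ph=np.arctan2(x[:,1],x[:,0])
    return np.c_[c["K"][0,2]+c["K"][0,0]*th*np.cos(ph),c["K"][1,2]+c["K"][1,1]*th*np.sin(ph)]
E
python3 - <<'E'
from h import *
from rig import viewer
c=viewer.camera("wrist"); im=c["img"].copy()
th=np.linspace(0,2*np.pi,60)
P=np.c_[.5062+.02*np.cos(th),-.2502+.02*np.sin(th),.105+0*th]
for q in proj(c,P): im[tuple(q.round().astype(int)[::-1])]=(0,0,255)
cv2.imwrite("pics/wrist5.png",im)
plan([.5062,-.2502,.1035],2.9,step=.02,maxn=12)
E
```

```text
t 7.9 pos [ 0.506  -0.2508  0.1694] yaw 2.8 q6 -0.71 F [ 1.1 -0.3 -0.3] w 0.0784 n 4
 total d [0.0007 0.0002 0.0659] rv [ 0.   0.1 -0.1]
   [0.    0.    0.016] [ 0.  0. -0.]
   [0.    0.    0.033] [ 0.   0.1 -0. ]
   [0.001 0.    0.049] [ 0.   0.1 -0.1]
   [0.001 0.    0.066] [ 0.   0.1 -0.1]
```

View pics/wrist5.png

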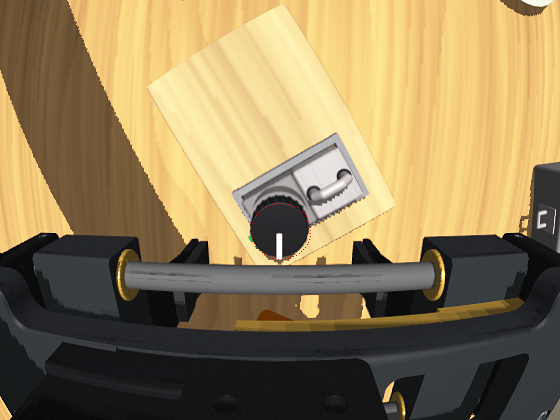

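The white line is at (279,245), pointing along world -y, so the dial is about 3 clicks (60°) from the green tick at (251,238). The projected dial rim matches. Descending.

>>> step_arm(
  targets=[
    {"dx":0.0005,"dy":0,"dz":0.015,"rx":0,"ry":0,"rz":0},
    {"dx":0.0005,"dy":0,"dz":0.035,"rx":0,"ry":0,"rz":0},
    {"dx":0.0005,"dy":0,"dz":0.052,"rx":0,"ry":0,"rz":0},
    {"dx":0.0005,"dy":0,"dz":0.062,"rx":0,"ry":0,"rz":0},
    {"dx":0.0005,"dy":0,"dz":0.0655,"rx":0,"ry":0,"rz":0},
  ],
)

```text
time: 8.52
position: [0.5058, -0.2498, 0.103]
tool_rot: [0.689, 0.725, -0.001, 0.0]
ft_force: [-0.3, -0.4, 0.7]
grip_width: 0.0783
```

>>> step_arm(
  targets=[
    {"dx":0,"dy":0,"dz":0,"rx":0,"ry":0,"rz":0},
    {"dx":0,"dy":0,"dz":0,"rx":0,"ry":0,"rz":0},
    {"dx":0,"dy":0,"dz":0,"rx":0,"ry":0,"rz":0},
    {"dx":0,"dy":0,"dz":0,"rx":0,"ry":0,"rz":0},
    {"dx":0,"dy":0,"dz":0,"rx":0,"ry":0,"rz":0},
  ],
  gripper=0,
  force=30,
)

```text
time: 9.15
position: [0.5056, -0.25, 0.1033]
tool_rot: [0.689, 0.725, -0.001, 0.0]
ft_force: [-2.0, -0.6, 0.8]
grip_width: 0.0392
```

Run:
```python
from h import *
plan([.5062,-.2502,.1035],-57.1,step=.02,ang=9,maxn=12)
```

```text
t 9.15 pos [ 0.5056 -0.25    0.1033] yaw 2.9 q6 -0.7 F [-2.  -0.6  0.8] w 0.0392 n 7
 total d [-0.0003  0.0006 -0.0002] rv [-0.   0.1 60. ]
   [-0.  0. -0.] [-0.   0.   8.6]
   [-0.  0. -0.] [-0.   0.  17.1]
   [-0.  0. -0.] [-0.   0.  25.7]
   [-0.  0. -0.] [-0.   0.1 34.3]
   [-0.  0. -0.] [-0.   0.1 42.8]
   [-0.  0. -0.] [-0.   0.1 51.4]
   [-0.     0.001 -0.   ] [-0.   0.1 60. ]
```

The grip is 39.2 mm on the dial. Turning 40°, then 20° more.

>>> step_arm(
  targets=[
    {"dx":0,"dy":0,"dz":0,"rx":0,"ry":0,"rz":8},
    {"dx":0,"dy":0,"dz":0,"rx":0,"ry":0,"rz":16},
    {"dx":0,"dy":0,"dz":0,"rx":0,"ry":0,"rz":24},
    {"dx":0,"dy":0,"dz":0,"rx":0,"ry":0,"rz":32},
    {"dx":0,"dy":0,"dz":0,"rx":0,"ry":0,"rz":40},
  ],
)

```text
time: 9.78
position: [0.5049, -0.2495, 0.1033]
tool_rot: [0.896, 0.443, -0.001, -0.0]
ft_force: [-1.3, -0.2, 1.5]
grip_width: 0.0395
```

Run:
```python
from h import *
from rig import viewer
c=viewer.camera("wrist"); cv2.imwrite("pics/wrist6.png",c["img"])
plan([.5059,-.2500,.1035],-57.1,step=.02,ang=9,maxn=12)
```

```text
t 9.825 pos [ 0.505  -0.2495  0.1033] yaw -37.6 q6 0.0 F [-1.2  0.2  0.1] w 0.0395 n 3
 total d [ 0.0002  0.001  -0.0002] rv [-0.1  0.1 19.5]
   [ 0.  0. -0.] [-0.   0.   6.5]
   [ 0.     0.001 -0.   ] [-0.   0.1 13. ]
   [ 0.     0.001 -0.   ] [-0.1  0.1 19.5]
```

View pics/wrist6.png

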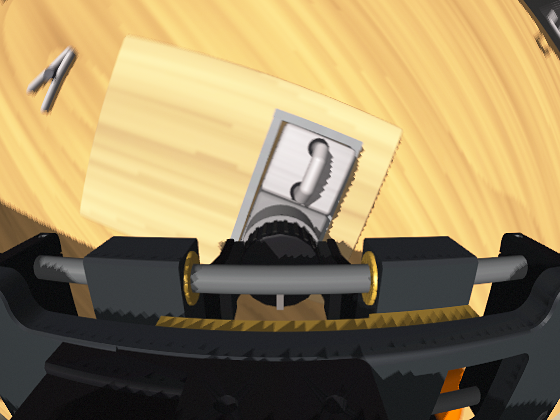

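The white line at (279,300) is still straight down in the tool frame, so the dial turned with the gripper without slipping.

>>> step_arm(
  targets=[
    {"dx":0,"dy":0,"dz":0,"rx":0,"ry":0,"rz":6},
    {"dx":0,"dy":0.0005,"dz":0,"rx":0,"ry":0,"rz":12},
    {"dx":0,"dy":0.001,"dz":0,"rx":0,"ry":0,"rz":17},
    {"dx":0,"dy":0.001,"dz":0,"rx":0,"ry":0,"rz":19.5},
    {"dx":0,"dy":0.001,"dz":0,"rx":0,"ry":0,"rz":19.5},
  ],
)

```text
time: 10.45
position: [0.5054, -0.2499, 0.1033]
tool_rot: [0.959, 0.284, -0.001, -0.0]
ft_force: [-1.8, 0.5, 0.7]
grip_width: 0.0393
```

>>> step_arm(
  targets=[
    {"dx":0,"dy":0,"dz":0,"rx":0,"ry":0,"rz":0},
    {"dx":0,"dy":0,"dz":0,"rx":0,"ry":0,"rz":0},
    {"dx":0,"dy":0,"dz":0,"rx":0,"ry":0,"rz":0},
    {"dx":0,"dy":0,"dz":0,"rx":0,"ry":0,"rz":0},
    {"dx":0,"dy":0,"dz":0,"rx":0,"ry":0,"rz":0},
  ],
  gripper=0.8,
)

```text
time: 11.08
position: [0.5054, -0.2499, 0.1033]
tool_rot: [0.959, 0.285, -0.001, -0.0]
ft_force: [1.3, -0.1, -0.2]
grip_width: 0.0688
```

>>> step_arm(
  targets=[
    {"dx":0,"dy":0,"dz":-0.01,"rx":0,"ry":0,"rz":0},
    {"dx":0,"dy":0,"dz":-0.03,"rx":0,"ry":0,"rz":0},
    {"dx":0,"dy":0,"dz":-0.055,"rx":0,"ry":0,"rz":0},
    {"dx":0,"dy":0,"dz":-0.075,"rx":0,"ry":0,"rz":0},
    {"dx":0,"dy":0,"dz":-0.08,"rx":0,"ry":0,"rz":0},
  ],
)

```text
time: 11.7
position: [0.5065, -0.2505, 0.1853]
tool_rot: [0.959, 0.285, -0.0, 0.001]
ft_force: [-0.1, 1.0, -0.2]
grip_width: 0.0697
```

Run:
```python
from h import *
from rig import viewer
c=viewer.camera("wrist"); im=c["img"].copy()
b=proj(c,[[.5447,-.2256,.080]])[0]; print(b)
a=np.radians(32.9);e=np.array([np.cos(a),np.sin(a),0])
for s in (-.018,-.008,0,.008,.018): 
    q=proj(c,[np.array([.5447,-.2256,.080])+e*s])[0]; im[tuple(q.round().astype(int)[::-1])]=(0,0,255)
cv2.imwrite("pics/wrist7.png",im)
plan([.5447,-.2256,.12],-57.1,step=.02,ang=9,maxn=12)
```

```text
[279.78880084 158.01938214]
t 11.75 pos [ 0.5063 -0.2504  0.185 ] yaw -56.9 q6 0.34 F [-0.6  0.1  0.6] w 0.0695 n 4
 total d [0.0458 0.0002 0.0649] rv [0.1 0.1 0.2]
   [0.011 0.    0.016] [0. 0. 0.]
   [0.023 0.    0.032] [0.  0.  0.1]
   [0.034 0.    0.049] [0.1 0.1 0.1]
   [0.046 0.    0.065] [0.1 0.1 0.2]
```

View pics/wrist7.png

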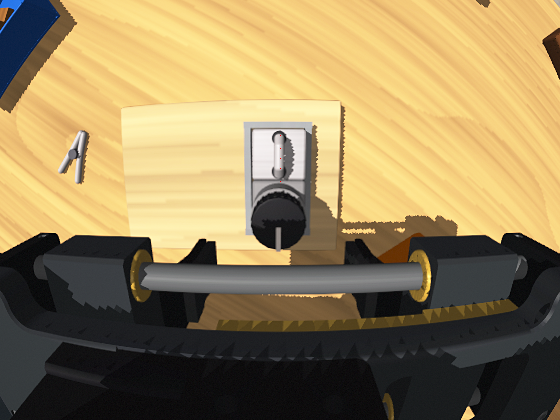

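The white line at (278,238) points straight at the green side (lock -x). The shackle bar at (279,155) matches the projection. Moving over it.

>>> step_arm(
  targets=[
    {"dx":0.012,"dy":0,"dz":0,"rx":0,"ry":0,"rz":0},
    {"dx":0.03,"dy":0,"dz":0.01,"rx":0,"ry":0,"rz":0},
    {"dx":0.043,"dy":0,"dz":0.03,"rx":0,"ry":0,"rz":0.2},
    {"dx":0.0458,"dy":0,"dz":0.05,"rx":0,"ry":0,"rz":0.2},
    {"dx":0.0458,"dy":0,"dz":0.06,"rx":0,"ry":0,"rz":0.2},
  ],
)

```text
time: 12.38
position: [0.5441, -0.2238, 0.1218]
tool_rot: [0.959, 0.284, -0.002, -0.001]
ft_force: [0.2, 0.1, 0.2]
grip_width: 0.0699
```

Run:
```python
from h import *
from rig import viewer
c=viewer.camera("wrist"); cv2.imwrite("pics/wrist8.png",c["img"])
plan([.5447,-.2256,.078],-57.1,step=.02,ang=9,maxn=12)
```

```text
t 12.425 pos [ 0.5435 -0.2239  0.1213] yaw -57.1 q6 0.42 F [ 0.2  0.1 -0.5] w 0.0696 n 3
 total d [0.0003 0.0022 0.0433] rv [-0.2  0.2  0. ]
   [0.    0.001 0.014] [-0.1  0.1  0. ]
   [0.    0.001 0.029] [-0.2  0.1  0. ]
   [0.    0.002 0.043] [-0.2  0.2  0. ]
```

View pics/wrist8.png

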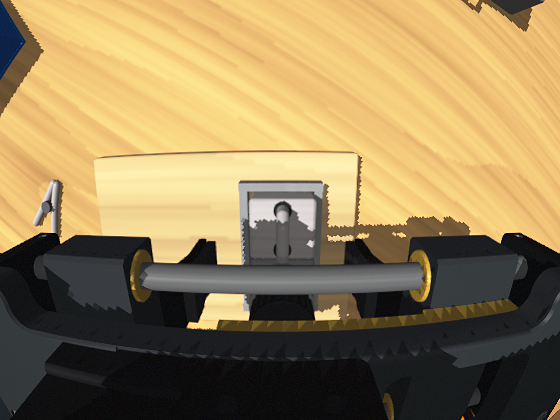

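The shackle bar at (283,230) is between the fingers, about 2 mm to +y, and the correction below covers that. Descending.

>>> step_arm(
  targets=[
    {"dx":0,"dy":0.002,"dz":0.01,"rx":0,"ry":0,"rz":0},
    {"dx":0,"dy":0.002,"dz":0.022,"rx":0,"ry":0,"rz":0},
    {"dx":0,"dy":0.002,"dz":0.034,"rx":0,"ry":0,"rz":0},
    {"dx":0,"dy":0.002,"dz":0.041,"rx":0,"ry":0,"rz":0},
    {"dx":0,"dy":0.002,"dz":0.043,"rx":0,"ry":0,"rz":0},
  ],
)

```text
time: 13.05
position: [0.544, -0.2255, 0.0777]
tool_rot: [0.959, 0.283, -0.003, -0.002]
ft_force: [-0.1, 0.2, -0.4]
grip_width: 0.0698
```

>>> step_arm(
  targets=[
    {"dx":0,"dy":0,"dz":0,"rx":0,"ry":0,"rz":0},
    {"dx":0,"dy":0,"dz":0,"rx":0,"ry":0,"rz":0},
    {"dx":0,"dy":0,"dz":0,"rx":0,"ry":0,"rz":0},
    {"dx":0,"dy":0,"dz":0,"rx":0,"ry":0,"rz":0},
    {"dx":0,"dy":0,"dz":0,"rx":0,"ry":0,"rz":0},
  ],
  gripper=0,
  force=45,
)

```text
time: 13.68
position: [0.5441, -0.2255, 0.0779]
tool_rot: [0.959, 0.283, -0.003, -0.002]
ft_force: [0.0, -0.7, 0.3]
grip_width: 0.0276
```

>>> step_arm(
  targets=[
    {"dx":0,"dy":0,"dz":0,"rx":0,"ry":0,"rz":0},
    {"dx":0,"dy":0,"dz":0,"rx":0,"ry":0,"rz":0},
    {"dx":0,"dy":0,"dz":0,"rx":0,"ry":0,"rz":0},
    {"dx":0,"dy":0,"dz":0,"rx":0,"ry":0,"rz":0},
    {"dx":0,"dy":0,"dz":0,"rx":0,"ry":0,"rz":0},
  ],
)

```text
time: 14.3
position: [0.544, -0.2253, 0.0778]
tool_rot: [0.959, 0.283, -0.003, -0.002]
ft_force: [-0.8, 1.2, 0.6]
grip_width: 0.0071
```

>>> step_arm(
  targets=[
    {"dx":0,"dy":0,"dz":-0.003,"rx":0,"ry":0,"rz":0},
    {"dx":0,"dy":0,"dz":-0.006,"rx":0,"ry":0,"rz":0},
    {"dx":0,"dy":0,"dz":-0.009,"rx":0,"ry":0,"rz":0},
    {"dx":0,"dy":0,"dz":-0.012,"rx":0,"ry":0,"rz":0},
    {"dx":0,"dy":0,"dz":-0.014,"rx":0,"ry":0,"rz":0},
  ],
)

```text
time: 14.92
position: [0.5439, -0.2253, 0.0921]
tool_rot: [0.959, 0.283, -0.003, -0.002]
ft_force: [0.7, 0.1, -1.8]
grip_width: 0.0068
```

Run:
```python
from h import *
from rig import viewer
c=viewer.camera("wrist"); cv2.imwrite("pics/wrist9.png",c["img"])
plan([.5441,-.2254,.102],-57.1,step=.005,ang=9,maxn=12)
```

```text
t 14.975 pos [ 0.5439 -0.2253  0.0923] yaw -57.1 q6 0.42 F [-1.4  0.5 -0.5] w 0.0066 n 2
 total d [ 0.      0.0001 -0.0097] rv [-0.3  0.2  0. ]
   [ 0.     0.    -0.005] [-0.1  0.1  0. ]
   [ 0.    0.   -0.01] [-0.3  0.2  0. ]
```

View pics/wrist9.png

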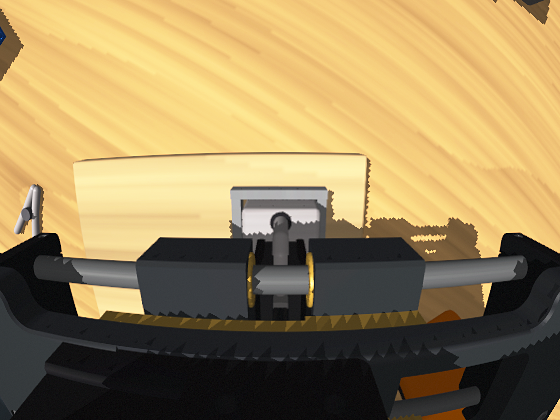

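The shackle is gripped at (280,240). The force is only 1–2 N, so it slides while the lock stays in its pocket. Continuing to the stop, then lifting.

>>> step_arm(
  targets=[
    {"dx":0,"dy":0,"dz":-0.002,"rx":0,"ry":0,"rz":0},
    {"dx":0,"dy":0,"dz":-0.004,"rx":0,"ry":0,"rz":0},
    {"dx":0,"dy":0,"dz":-0.006,"rx":0,"ry":0,"rz":0},
    {"dx":0,"dy":0,"dz":-0.008,"rx":0,"ry":0,"rz":0},
    {"dx":0,"dy":0,"dz":-0.01,"rx":0,"ry":0,"rz":0},
  ],
  force=55,
)

```text
time: 15.6
position: [0.5439, -0.2253, 0.1021]
tool_rot: [0.959, 0.283, -0.003, -0.002]
ft_force: [0.3, -0.3, -3.8]
grip_width: 0.0066
```

>>> step_arm(
  targets=[
    {"dx":0,"dy":0,"dz":-0.004,"rx":0,"ry":0,"rz":0},
    {"dx":0,"dy":0,"dz":-0.009,"rx":0,"ry":0,"rz":0},
    {"dx":0,"dy":0,"dz":-0.014,"rx":0,"ry":0,"rz":0},
    {"dx":0,"dy":0,"dz":-0.019,"rx":0,"ry":0,"rz":0},
    {"dx":0,"dy":0,"dz":-0.022,"rx":0,"ry":0,"rz":0},
  ],
)

```text
time: 16.23
position: [0.5442, -0.2254, 0.1246]
tool_rot: [0.959, 0.283, -0.003, -0.002]
ft_force: [0.5, -0.3, -4.2]
grip_width: 0.0061
```

Run:
```python
from h import *
from rig import viewer
for n in ("wrist","scene"):
    c=viewer.camera(n); im=c["img"]
    if n=="scene": im=cv2.resize(im[110:240,150:310],None,fx=4.5,fy=4.5,interpolation=cv2.INTER_CUBIC)
    cv2.imwrite(f"pics/{n}10.png",im)
plan([.5441,-.2254,.200],-57.1,step=.02,ang=9,maxn=12)
```

```text
t 16.325 pos [ 0.5443 -0.2255  0.1246] yaw -57.1 q6 0.42 F [-0.5  0.3 -4.2] w 0.0063 n 4
 total d [-0.0004 -0.0005 -0.0754] rv [-0.3  0.2  0. ]
   [-0.    -0.    -0.019] [-0.1  0.1  0. ]
   [-0.    -0.    -0.038] [-0.1  0.1  0. ]
   [-0.    -0.    -0.057] [-0.2  0.2  0. ]
   [-0.    -0.001 -0.075] [-0.3  0.2  0. ]
```

View pics/wrist10.png

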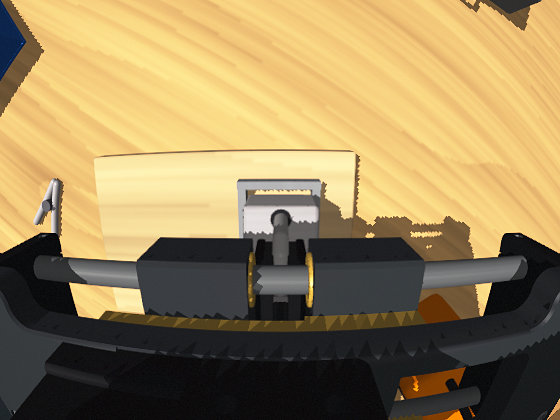

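View pics/scene10.png

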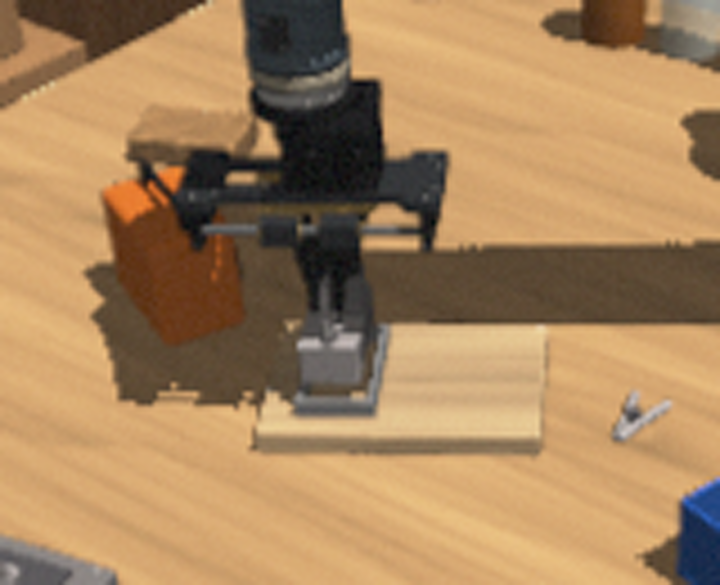

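The lock is hanging from the shackle at 4.2 N, its full weight, and is clear of the rim. Raising it 75 mm.

>>> step_arm(
  targets=[
    {"dx":0,"dy":0,"dz":-0.008,"rx":0,"ry":0,"rz":0},
    {"dx":0,"dy":0,"dz":-0.018,"rx":0,"ry":0,"rz":0},
    {"dx":0,"dy":0,"dz":-0.028,"rx":0,"ry":0,"rz":0},
    {"dx":0,"dy":0,"dz":-0.038,"rx":0,"ry":0,"rz":0},
    {"dx":0,"dy":0,"dz":-0.045,"rx":0,"ry":0,"rz":0},
  ],
)

```text
time: 16.95
position: [0.5448, -0.2257, 0.1706]
tool_rot: [0.959, 0.283, -0.002, -0.001]
ft_force: [0.2, 0.1, -5.0]
grip_width: 0.0066
```

>>> step_arm(
  targets=[
    {"dx":0,"dy":0,"dz":-0.008,"rx":0,"ry":0,"rz":0},
    {"dx":0,"dy":0,"dz":-0.017,"rx":0,"ry":0,"rz":0},
    {"dx":0,"dy":0,"dz":-0.024,"rx":0,"ry":0,"rz":0},
    {"dx":0,"dy":0,"dz":-0.028,"rx":0,"ry":0,"rz":0},
    {"dx":0,"dy":0,"dz":-0.03,"rx":0,"ry":0,"rz":0},
  ],
)

```text
time: 17.58
position: [0.5449, -0.2257, 0.2008]
tool_rot: [0.959, 0.283, -0.002, -0.001]
ft_force: [1.0, 0.1, -3.6]
grip_width: 0.0064
```

>>> step_arm(
  targets=[
    {"dx":0,"dy":0,"dz":0,"rx":0,"ry":0,"rz":0},
    {"dx":0,"dy":0,"dz":0,"rx":0,"ry":0,"rz":0},
    {"dx":0,"dy":0,"dz":0,"rx":0,"ry":0,"rz":0},
    {"dx":0,"dy":0,"dz":0,"rx":0,"ry":0,"rz":0},
    {"dx":0,"dy":0,"dz":0,"rx":0,"ry":0,"rz":0},
  ],
)

```text
time: 18.2
position: [0.5449, -0.2257, 0.2007]
tool_rot: [0.959, 0.283, -0.002, -0.001]
ft_force: [0.4, 0.4, -4.1]
grip_width: 0.0068
```

Run:
```python
from h import *
from rig import viewer
c=viewer.camera("scene"); im=c["img"]
cv2.imwrite("pics/scene11.png",cv2.resize(im[80:250,150:350],None,fx=4,fy=3.5,interpolation=cv2.INTER_CUBIC))
W=cloud(c)
# lock points: near lock xy, below tips
R=Ro.from_euler("z",32.9,degrees=True).as_matrix()
L=(W-[.5246,-.2386,0])@R
m=(abs(L[...,0])<.06)&(abs(L[...,1])<.03)&(W[...,2]>.05)&(W[...,2]<.175)
print(m.sum(),L[m].min(0).round(3),L[m].max(0).round(3))
c=viewer.camera("top"); cv2.imwrite("pics/top11.png",c["img"])
plan([.5441,-.2254,.200],-57.1,step=.02,ang=9,maxn=12)
```

```text
286 [-0.04  -0.024  0.124] [0.054 0.023 0.175]
t 18.3 pos [ 0.5449 -0.2257  0.2008] yaw -57.1 q6 0.42 F [-0.2 -0.5 -4.6] w 0.0066 n 1
 total d [-0.0005 -0.0007  0.0008] rv [-0.2  0.2  0. ]
   [-0.001 -0.001  0.001] [-0.2  0.2  0. ]
```

View pics/scene11.png

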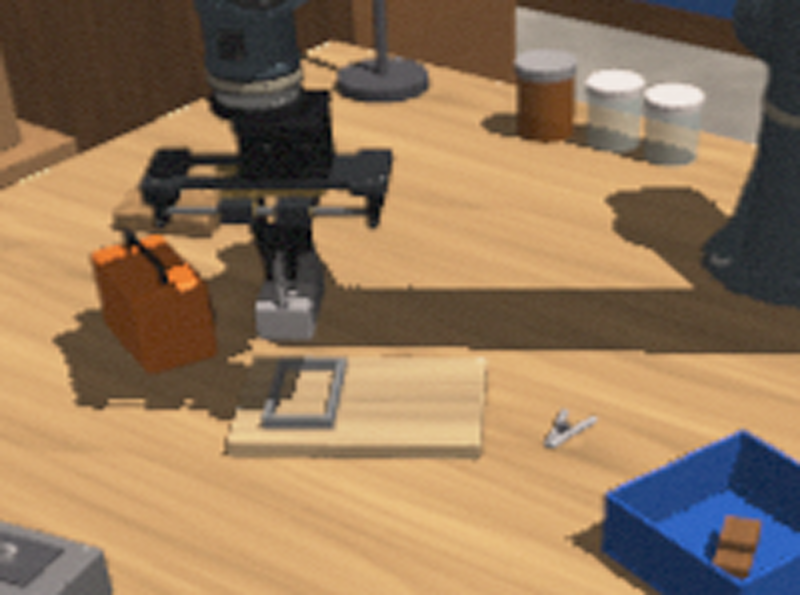

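View pics/top11.png

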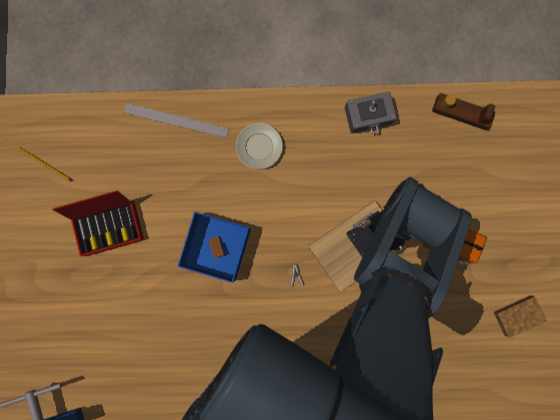

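The lock hangs level, the pocket is empty, the offcut is in the bin and the bystanders are in place. The underside measures about 0.124 m. A fully open shackle predicts 0.123 m. Handing in.

```bash
python3 -c "
from rig import robot
print(robot.hand_in())"
```

```text
the job is handed in; nothing more can be done
None
```

The task is carried out and handed in at about 18 s of the 58 s allowed; the rig reports no verdict.

- **Offcut:** I gripped it by its ends, because a grip across its width would have put the gripper body over the dial. It was let go in the bin and lies flat in the middle.
- **Dial:** I turned it 60° clockwise (3 clicks) without slipping and let go. The white line then pointed at the green mark's side; the gripper hid the dial after that, so I could not check it again by eye.
- **Shackle and lock:** The shackle slid up under 1–4 N, after which the full weight of the lock (about 4.2 N) hung from it.
- **Final pose:** The lock hangs steady and level by its shackle. Its underside is about 0.124 m above the bench, roughly 10 cm above the deck. A fully open shackle predicts 0.123 m.
- **Bystanders:** The saucer, clip and driver case look unmoved in the last pictures. The speaker is partly hidden from above but stands in its place in the scene view.

The only fault was two move calls refused for missing fields; I sent them again complete, and the arm had not moved. No other check failed. The grip reading on the 8 mm bar was 6 to 7 mm, but the grip held.

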